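Lock the top sieve stage onto its bayonet collar

ROBOT

A 6-joint arm with a two-finger parallel gripper is mounted at the origin on a cart in front of the work surface, level with it; the furniture and walls round the work are solid. World frame = base frame: x ahead of the robot, y to its left, z up, the work surface at z = 0. Lengths are in m, angles in rad, forces in N, time in s.
With the tool pointing down it reaches from about 0.3 to 0.825 m from the base axis. Payload 5.4 kg.
Tool frame: the origin (TCP) lies at the very end of the fingers, on their centre line; the grasp point (between the pads) lies 19 mm behind it; z points along the fingers, x is the direction in which the jaws open and shut, and the axes are right-handed (so a half turn about z gives the same grasp; the last joint's range is limited). The gripper opens to 92 mm and grips with 3 to 60 N. Pads are 20 mm wide; open, the fingers measure 128 mm over their backs; the gripper's body (75 mm by 189 mm) begins 69 mm behind the grasp point.
Start: joints at [0.987, 0.158, 1.597, -0, 1.386, -0.21], TCP at [0.21, 0.535, 0.215] pointing down, gripper open.
Joint ranges: [-2.91, 2.91], [-0.94, 2.29], [0.18, 2.7], [-1.29, 4.43], [0.17, 2.64], [-3, 3]. Speed limits (rad/s): [2.57, 2.57, 3.14, 3.14, 3.14, 3.14].

INTERFACE

Orientations are given as a rotation vector (axis times angle).
In Python, from workcell import bot gives the robot as it stands. Calls block until the motion is done:
- bot.goto(position, orientation): joint-space move of the TCP to a pose.
- bot.line_to(position, rot=None, max_speed=0.15): straight line of the TCP; rot=None keeps the orientation; max_speed is the mean speed in m/s.
- bot.set_joints(angles): joint-space move.
- bot.set_gripper(opening, newtons=None): opening from 0.0 (shut) to 1.0 (fully open); newtons is the grip in N (None keeps the last); returns when the fingers have stopped.
- bot.hold(seconds).
- bot.inverse_kinematics(position, orientation): joint angles nearest the present ones, or None.
- bot.read_camera(name): name is "side" or "top"; returns a dict with "pixels" (420x560x3 uint8, blue, green, red), "fx", "fy", "cx", "cy" (pixels), "R" (3x3) and "t" (3): a world point X has camera coordinates R X + t. Camera axes: x right, y down, z forward; pixel columns grow to the right and rows downward; lengths in m; the calibration is good to about 2 mm. A picture is of the moment at which its call begins. There is no depth.
A pose or a line that the arm cannot do raises bot.MotionError and nothing moves.
- bot.job_done(): hands the job in, once; it reports no verdict.
Readings, each from a call of its own:
- bot.current_clock(): time.
- bot.current_joints(): joint angles.
- bot.current_joint_vel(): joint speeds.
- bot.current_effort(): joint torques, N m.
- bot.current_ee_pos(): TCP position.
- bot.current_tool_rot(): TCP orientation.
- bot.current_contact_force(): force on the tool from outside, world axes, zero at the start.
- bot.current_ft_torque(): the same for the moment, N m.
- bot.current_opening(): opening from 0.0 (shut) to 1.0 (fully open).
Only numpy, scipy, OpenCV 4.12 (cv2) and the standard library are available. Lean on these libraries where they do the work, as an engineer would, in place of code of your own. Each camera call takes 0.05 s, during which the arm holds its last target.

TASK

Get the stone-grading sieve ready: the loose eight-sided stage lies on its side, so first stand it upright on the worktop with its lugged end down and let go of it. Then take it again from above, set its lugs into the notches of the round collar that is fixed to the bench (feel for them), and turn it clockwise about a quarter turn until it has gone fully down and is locked, upright; leave the other things on the bench where they are.

Things in the scene. Friction and masses are not known exactly. Their poses are not given: they have to be found in the camera images.
- section: The loose sieve stage: plain aluminium tube, 76 mm long, 0.15 to 0.29 kg. Origin: centre of its lugged bottom end; +z runs along its axis to the open top. From z = 23.5 to 76 mm it is a regular octagon, 56 mm across flats, flat normals at 0, 45, 90 ... degrees from +x. Starts lying on its +x flat, +z level, pointing to the robot's left within about 30 degrees.
- section_lugs (a point): On the section's axis at z = 8 mm, the underside of its lugs. Round spigot below the octagon, 44 mm in diameter, last 4 mm tapered to 38 mm. Three lugs at 0, 120, 240 degrees from the section's +x, each 7 mm wide, 6 mm high (z = 8 to 14 mm), reaching 27.3 mm from the axis. The plain end below them is a pilot that centres it in the collar.
- section_grip (a point): On the section's axis at z = 46 mm, a good place to grip across opposite flats. To up-end it: grip its +-y flats here with the tool leaning 45 degrees over its top end (fingers pointing down and to the lugged end), lift, turn it 90 degrees top end up so that the tool leans 45 degrees the other way, set down. It stands by itself. Once upright grip it from straight above.
- section_top (a point): Centre of the section's open top end, z = 76 mm; a wire mesh lies 14 mm below the edge, the tube's wall is 4 mm thick.
- base: Round aluminium receiver column screwed to the bench with a bayonet collar on top. Origin: centre of its foot on the worktop, +z up. Foot 92 mm in diameter and 9 mm high, then 67 mm in diameter. The section's origin stands, in this frame, at z = 56 mm with the lugs resting on the rim, 46 mm dropped into the notches, 41 mm fully home (its shoulder then 0.5 mm above the rim).
- collar_rim (a point): Centre of the collar's rim, 64 mm above the worktop; bore 45.6 mm, outside 67 mm in diameter. Three equal entry notches 120 degrees apart, each with about 6 degrees of play either side of a lug. One points along the base's +x only within +-20 degrees: the collar was fitted at any such angle, which no reading gives, so find the notches by touch (rest, turn, feel the 10 mm drop) or sight.
- collar_home (a point): Where the section's origin comes when it is locked, 41 mm above the worktop. From the notches the grooves run clockwise seen from above: level for 12 degrees, then down by 5 mm until about 75 degrees, level to a hard stop at about 85 degrees; no spring or click. Press down lightly (2 to 6 N) while turning so that the section follows the slope. Counterclockwise is blocked.
- ring_clamp: bystander: turned wooden handle, 114x25x22 mm, lies on the bench; origin at the centre of its underside
- borax_cone: bystander: round white tablet, 43 mm in diameter, 15 mm high; origin at the centre of its underside
- flux_bottle: bystander: standing bottle with a milky cap, 46 mm in diameter, 102 mm high; origin at the centre of its underside
- bangle_teal: bystander: open silver bangle with a teal stone, 72x88x37 mm; origin at the centre of its underside
There are look-alikes about, which are no part of the job. What is shaped like the base but blue is not meant.

How it is judged:
By the outcome, as a careful person would: the job done as asked, in the order asked, and still so for the second after the job is handed in, with the robot touching nothing.
It also fails if it takes over 64 s, if anything falls off the work surface, if the arm or the gripper's body presses on something with over 40 N, if the wrist force passes 120 N, or if a joint passes its speed limit or range.

## Working session

There is one attempt and no reset: what is moved stays moved. The work goes in short steps, each a Python script; the robot and the scene stay as the last script left them, time stands still between calls to the robot, and variables do not carry over. Pictures are saved under pics/ and viewed, and the job is handed in when it is done.

```bash
ls; mkdir -p pics; python3 - <<'E'
from workcell import bot
import cv2
for n in("side","top"):
    d=bot.read_camera(n); cv2.imwrite(f"pics/{n}0.png",d["pixels"]); print(n,d["fx"],d["cx"],d["cy"],d["R"],d["t"])
print(bot.current_clock(),bot.current_tool_rot(),bot.current_contact_force())
E
```

```text
pics
side 477.0122389706837 281.61117420261814 199.52374998881126 [[-0.95868812  0.28428821  0.00986423]
 [ 0.1936614   0.67768718 -0.70939083]
 [-0.20835631 -0.67817424 -0.7047463 ]] [0.56029312 0.03373429 1.07371221]
top 506.443651920533 281.8740857874114 207.36254249676736 [[-0.02452664 -0.99967926 -0.00631   ]
 [-0.99103811  0.02514272 -0.13119184]
 [ 0.13130841  0.00303576 -0.99133692]] [-0.12210577  0.55354495  1.35471046]
0.1 [ 2.59500694e+00  1.76963191e+00 -2.39730015e-03] [-0.14081838 -0.65919971  0.35427727]
```

View pics/side0.png

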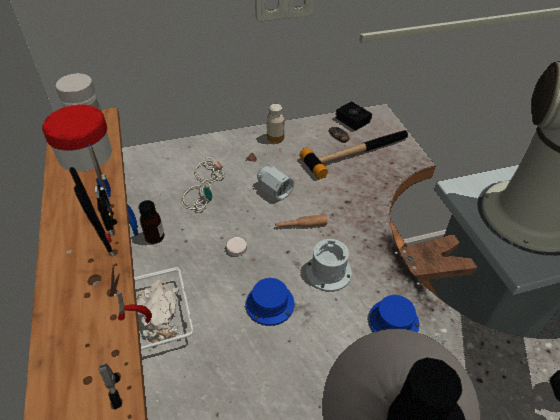

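View pics/top0.png

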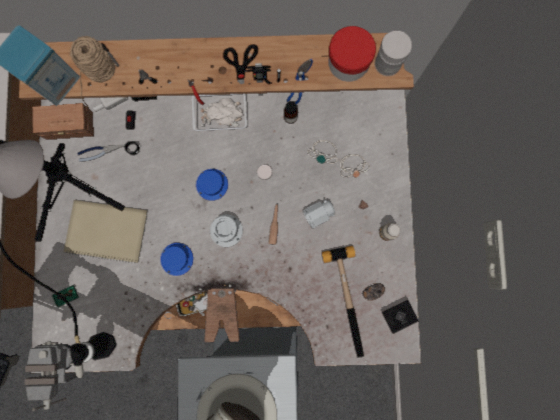

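The side view shows the section at about (275,183) and the base (grey) at (330,262). The top view shows them at (318,213) and (227,231). The blue look-alikes are separate. Next I zoom in.

```bash
python3 - <<'E'
import cv2,numpy as np
s=cv2.imread("pics/side0.png");t=cv2.imread("pics/top0.png")
z=lambda im,x,y,w,h:cv2.resize(im[y:y+h,x:x+w],None,fx=8,fy=8,interpolation=cv2.INTER_CUBIC)
a=np.hstack([z(s,250,160,50,45),z(t,295,192,50,45)]);b=np.hstack([z(s,305,238,50,50)[:400],z(t,202,207,50,50)])
cv2.imwrite("pics/zA.png",a);cv2.imwrite("pics/zB.png",b[:600])
E
```

```text
(no output)
```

View pics/zA.png

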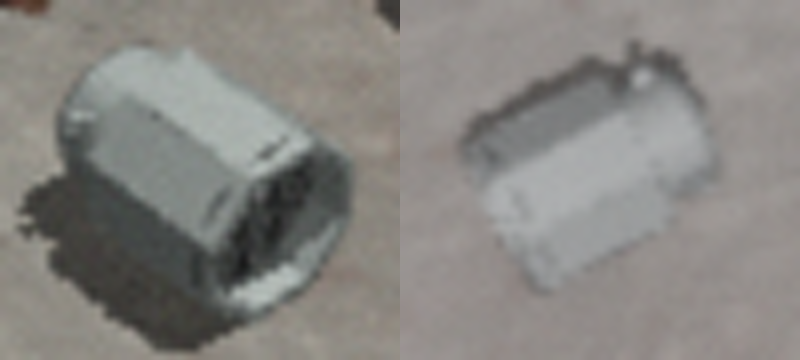

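View pics/zB.png

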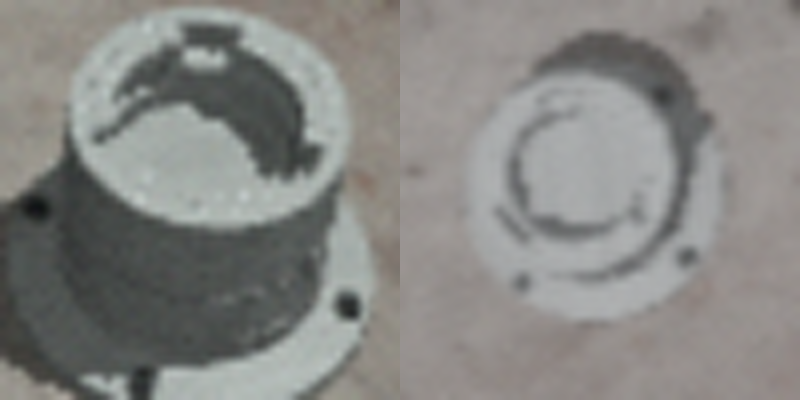

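```bash
python3 - <<'E'
import cv2,numpy as np
from workcell import bot
for n,x,y in(("top",298,192),("side",252,160)):
    im=cv2.imread(f"pics/{n}0.png")[y:y+42,x:x+46].astype(float)
    im=np.clip((im-60)*1.5,0,255).astype(np.uint8)
    o=cv2.resize(im,None,fx=14,fy=14,interpolation=cv2.INTER_NEAREST)
    for i in range(0,46,5):
        cv2.putText(o,str(x+i),(i*14,10),0,.35,(0,0,255));cv2.line(o,(i*14+7,12),(i*14+7,20),(0,0,255))
    for i in range(0,42,5): cv2.putText(o,str(y+i),(0,i*14+11),0,.35,(0,0,255))
    cv2.imwrite(f"pics/z2{n}.png",o)
    d=bot.read_camera(n);print(n,-d["R"].T@d["t"])
E
```

```text
top [ 0.36770442 -0.1400968   1.41482459]
side [0.75432804 0.54601793 0.77509865]
```

View pics/z2top.png

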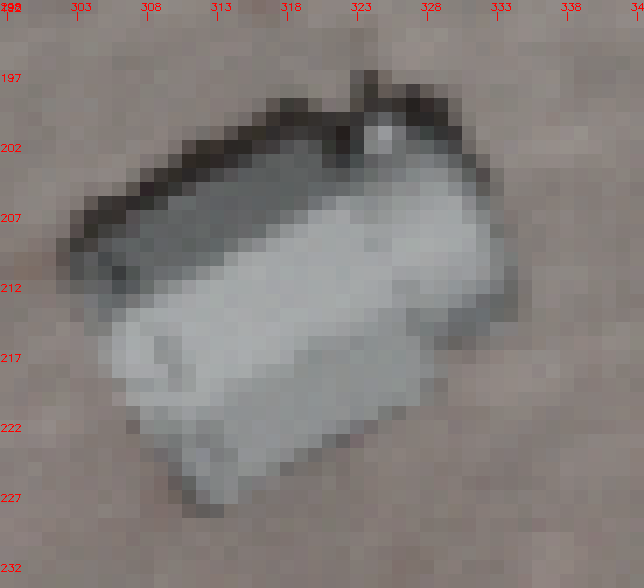

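View pics/z2side.png

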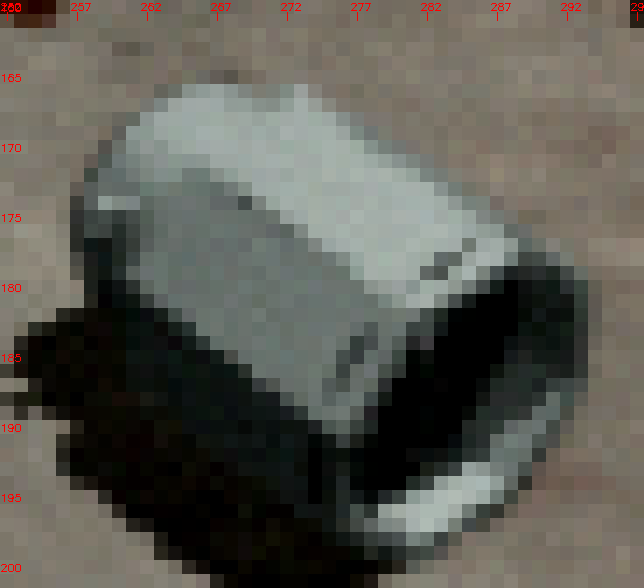

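```bash
cat > h.py <<'E'
import numpy as np, cv2
from workcell import bot
from scipy.spatial.transform import Rotation as R
CAM={}
def cam(n):
    d=bot.read_camera(n); CAM[n]=d; return d
def ray(d,p,z):
    v=d["R"].T@np.array([(p[0]-d["cx"])/d["fx"],(p[1]-d["cy"])/d["fy"],1]); c=-d["R"].T@d["t"]
    return c+v*(z-c[2])/v[2]
def proj(d,X):
    q=d["R"]@np.array(X)+d["t"]; return np.array([d["fx"]*q[0]/q[2]+d["cx"],d["fy"]*q[1]/q[2]+d["cy"]])
def rot(theta,lean=0.,az=0.):
    pass
E
python3 - <<'E'
from h import *
t=cam("top");s=cam("side")
print("section top flat z=.056")
for p in [(305.5,213.5),(308.3,221.3),(322.5,205.5),(327.3,212)]: print("t",p,ray(t,p,.056).round(4))
for p in [(281,181.3),(288.7,177),(265,171.5),(273.5,166)]: print("s",p,ray(s,p,.056).round(4))
# base rim ellipse
for n,(x,y),sc in(("side",(305,238),8),("top",(202,207),8)):
    d=CAM[n]; 
    if n=="side": pts=[(70,130),(345,130),(210,8),(210,228),(100,50),(310,45),(105,190),(315,195)]
    else: pts=[(485,140),(685,175)]; continue
    P=np.array([ray(d,(x+(a-3.5)/sc,y+(b-3.5)/sc),.064)[:2] for a,b in pts])
    A=np.c_[2*P,np.ones(len(P))]; sol=np.linalg.lstsq(A,(P**2).sum(1),rcond=None)[0]
    print("rim",sol[:2],np.sqrt(sol[2]+sol[:2]@sol[:2]))
    for a,b in [(210,45),(310,155),(103,138)]:
        q=ray(d,(x+(a-3.5)/sc,y+(b-3.5)/sc),.064)[:2]-sol[:2]; print("notch?",np.degrees(np.arctan2(q[1],q[0])),np.hypot(*q))
# foot in top view: circle, plus notches
P=np.array([ray(t,(202+(a-400-3.5)/8,207+(b-3.5)/8),.009)[:2] for a,b in [(468,190),(480,255),(530,305),(595,322),(660,305),(710,255),(725,190)]])
A=np.c_[2*P,np.ones(len(P))]; sol=np.linalg.lstsq(A,(P**2).sum(1),rcond=None)[0]
print("foot",sol[:2],np.sqrt(sol[2]+sol[:2]@sol[:2]))
for a,b in[(662,97),(688,256),(521,283)]:
    q=ray(t,(202+(a-400-3.5)/8,207+(b-3.5)/8),.009)[:2]-sol[:2]; print("screw",np.degrees(np.arctan2(q[1],q[0])),np.hypot(*q))
E
```

```text
section top flat z=.056
t (305.5, 213.5) [ 0.5294 -0.1993  0.056 ]
t (308.3, 221.3) [ 0.508  -0.2062  0.056 ]
t (322.5, 205.5) [ 0.55  -0.246  0.056]
t (327.3, 212) [ 0.5319 -0.2583  0.056 ]
s (281, 181.3) [ 0.5267 -0.2015  0.056 ]
s (288.7, 177) [ 0.506  -0.2104  0.056 ]
s (265, 171.5) [ 0.5523 -0.243   0.056 ]
s (273.5, 166) [ 0.5286 -0.256   0.056 ]
rim [0.49465056 0.02360078] 0.03334896108988691
notch? -111.73391770022158 0.022020208380648464
notch? 136.7946500575771 0.025947190451148537
notch? -1.2991688925971632 0.026417013937363933
foot [0.49222064 0.02112599] 0.044983076393234483
screw -35.10525118195996 0.040533571899740266
screw -125.53680072128044 0.0389149219361874
screw 139.11571743535453 0.04040622591324676
```

```bash
python3 - <<'E'
from h import *
# rectify rim plane from each view, 5px/mm
outs=[]
c=np.array([.4935,.0225])
for n in("side","top"):
    d=cam(n); S=5; N=400
    W=np.array([[c[0]+.04,c[1]+.04,.064],[c[0]+.04,c[1]-.04,.064],[c[0]-.04,c[1]-.04,.064],[c[0]-.04,c[1]+.04,.064]])
    src=np.float32([proj(d,w) for w in W]);dst=np.float32([[0,0],[N,0],[N,N],[0,N]])
    o=cv2.warpPerspective(d["pixels"],cv2.getPerspectiveTransform(src,dst),(N,N),flags=cv2.INTER_CUBIC)
    for r in(22.8,33.5): cv2.circle(o,(200,200),int(r*5),(0,0,255),1)
    for a in range(0,360,30):
        v=np.array([-np.sin(np.radians(a)),-np.cos(np.radians(a))]);p=200+v*185
        cv2.putText(o,str(a),(int(p[0])-8,int(p[1])+4),0,.4,(0,0,255))
    outs.append(o)
cv2.imwrite("pics/rim.png",np.hstack(outs))
E
```

```text
(no output)
```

View pics/rim.png

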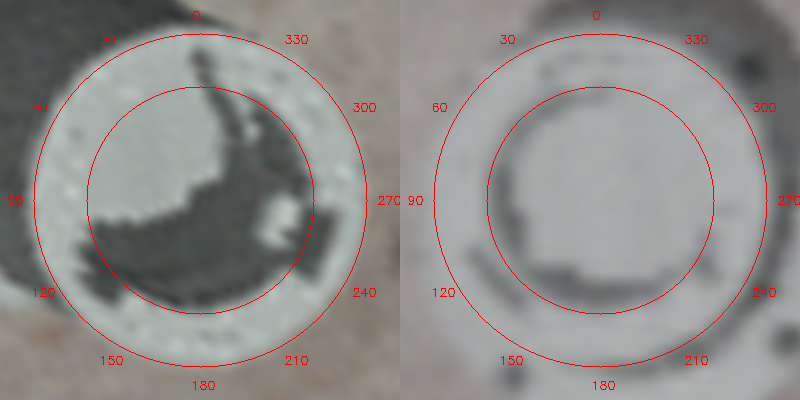

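```bash
cat >> h.py <<'E'
def mat(z,x):
    z=np.array(z,float);z/=np.linalg.norm(z);x=np.array(x,float);x-=z*(x@z);x/=np.linalg.norm(x)
    return R.from_matrix(np.c_[x,np.cross(z,x),z]).as_rotvec()
EZ=np.array([0,0,1.])
def uv(deg): a=np.radians(deg);return np.array([-np.sin(a),np.cos(a),0]),np.array([np.cos(a),np.sin(a),0])
G0=np.array([.5302,-.2316,.028]); TH=25.
BASE=np.array([.4942,.0230])
E
python3 - <<'E'
from h import *
t=cam("top")
for n,p in dict(handle1=(278,206),handle2=(273,244),bottle=(391,235),bottletop=(393,229),malletL=(323,257),malletR=(354,250),bangle=(320,160),tablet=(264,172)).items(): print(n,ray(t,p,.1 if n=="bottletop" else .02).round(3))
u,p=uv(TH)
for s in(1,-1):
    r1=mat(-u-EZ,s*p); z1=(-u-EZ)/2**.5
    for nm,pos,r in [("pre",G0-z1*.1,r1),("grip",G0+z1*.019,r1),("lift",G0+z1*.019+[0,0,.12],r1)]:
        print(s,nm,bot.inverse_kinematics(pos,r))
    for th2 in(25,0,-25,50,80,110):
        u2,p2=uv(th2); z2=(u2-EZ)/2**.5; r2=mat(z2,s*p2); g=np.array([G0[0],G0[1],.047])
        print(s,th2,"up",bot.inverse_kinematics(g+z2*.019,r2),bot.inverse_kinematics(g+z2*.019+[0,0,.1],r2) is not None)
E
```

```text
handle1 [ 0.557 -0.125  0.02 ]
handle2 [ 0.451 -0.109  0.02 ]
bottle [ 0.468 -0.434  0.02 ]
bottletop [ 0.478 -0.424  0.1  ]
malletL [ 0.412 -0.245  0.02 ]
malletR [ 0.429 -0.331  0.02 ]
bangle [ 0.684 -0.246  0.02 ]
tablet [ 0.654 -0.088  0.02 ]
1 pre [-0.20385674  0.02120958  2.21278053 -1.08809229  0.69480977  0.16073511]
1 grip None
1 lift [-0.3599882   0.03639791  2.1064817  -0.99519775  0.63043563 -0.07154075]
1 25 up [-0.76121016  0.89803143  1.14144253  0.27093868  1.84212809 -1.22634527] True
1 0 up [-0.87321681  0.76474023  1.36327528  0.47339417  1.6569132  -0.99175565] True
1 -25 up [-0.96664903  0.60148853  1.626041    0.66469334  1.4217966  -0.80811393] True
1 50 up [-0.64190922  0.98113373  1.00075953  0.04268462  1.94399743 -1.51544914] True
1 80 up [-0.50054754  0.98631929  0.99193185 -0.24271228  1.91220313 -1.88815804] True
1 110 up [-0.37396162  0.88801262  1.1582935  -0.49274772  1.71900369 -2.20777997] True
-1 pre [-0.20385674  0.02120958  2.21278053 -1.08809229  0.69480977 -2.98085755]
-1 grip None
-1 lift None
-1 25 up [-0.76121016  0.89803143  1.14144253  0.27093868  1.84212809  1.91524739] True
-1 0 up [-0.87321681  0.76474023  1.36327528  0.47339417  1.6569132   2.149837  ] True
-1 -25 up [-0.96664903  0.60148853  1.626041    0.66469334  1.4217966   2.33347873] True
-1 50 up [-0.64190922  0.98113373  1.00075953  0.04268462  1.94399743  1.62614351] True
-1 80 up [-0.50054754  0.98631929  0.99193185 -0.24271228  1.91220313  1.25343461] True
-1 110 up [-0.37396162  0.88801262  1.1582935  -0.49274772  1.71900369  0.93381268] True
```

```bash
python3 - <<'E'
from h import *
u,p=uv(TH)
for lean in (45,42,40,37,34,30,25):
    a=np.radians(lean); z1=-u*np.sin(a)-EZ*np.cos(a); z2=u*np.cos(a)-EZ*np.sin(a); r1=mat(z1,p); 
    f=lambda q:None if q is None else np.round(q,2)
    print(lean,f(bot.inverse_kinematics(G0+z1*.019,r1)),f(bot.inverse_kinematics(G0-z1*.1,r1)))
    for dth in (0,40):
        u2,p2=uv(TH+dth); Z2=u2*np.cos(a)-EZ*np.sin(a); print("   up",dth,f(bot.inverse_kinematics(G0+[0,0,.019]+Z2*.019,mat(Z2,p2))))
E
```

```text
45 None [-0.2   0.02  2.21 -1.09  0.69  0.16]
   up 0 [-0.76  0.9   1.14  0.27  1.84 -1.23]
   up 40 [-0.57  1.    0.97 -0.1   1.95 -1.7 ]
42 [-0.38  0.3   2.1  -1.26  0.5   0.26] [-0.24  0.    2.19 -0.97  0.69  0.02]
   up 0 [-0.77  0.94  1.1   0.29  1.89 -1.23]
   up 40 [-0.57  1.04  0.92 -0.11  2.01 -1.71]
40 [-0.39  0.29  2.09 -1.16  0.49  0.15] [-0.26 -0.01  2.18 -0.89  0.69 -0.07]
   up 0 [-0.77  0.96  1.07  0.3   1.93 -1.22]
   up 40 [-0.57  1.07  0.88 -0.11  2.05 -1.71]
37 [-0.41  0.28  2.07 -1.01  0.49 -0.01] [-0.29 -0.02  2.15 -0.77  0.7  -0.2 ]
   up 0 [-0.77  1.    1.03  0.31  1.98 -1.22]
   up 40 [-0.57  1.12  0.83 -0.12  2.11 -1.71]
34 [-0.43  0.27  2.05 -0.86  0.5  -0.16] [-0.32 -0.02  2.13 -0.67  0.72 -0.32]
   up 0 [-0.78  1.04  0.99  0.33  2.03 -1.22]
   up 40 [-0.56  1.17  0.77 -0.13  2.17 -1.72]
30 [-0.45  0.27  2.02 -0.68  0.53 -0.35] [-0.37 -0.02  2.09 -0.53  0.75 -0.47]
   up 0 [-0.78  1.1   0.94  0.35  2.1  -1.21]
   up 40 [-0.56  1.23  0.7  -0.14  2.25 -1.72]
25 [-0.49  0.27  1.98 -0.48  0.58 -0.55] [-0.42  0.    2.03 -0.39  0.81 -0.62]
   up 0 [-0.79  1.16  0.87  0.38  2.18 -1.19]
   up 40 [-0.56  1.31  0.61 -0.16  2.35 -1.74]
```

```bash
cat >> h.py <<'E'
A=np.radians(40.); U,P=uv(TH)
Z1=-U*np.sin(A)-EZ*np.cos(A); R1=mat(Z1,P)
Z2=U*np.cos(A)-EZ*np.sin(A); R2=mat(Z2,P)
def stat(m=""): print(m,"t",round(bot.current_clock(),2),"F",np.round(bot.current_contact_force(),1),"M",np.round(bot.current_ft_torque(),2),"p",np.round(bot.current_ee_pos(),4),"o",round(bot.current_opening(),3))
def snap(tag):
    for n in("side","top"): cv2.imwrite(f"pics/{n}_{tag}.png",cam(n)["pixels"])
E
python3 - <<'E'
from h import *
f=lambda q:None if q is None else np.round(q,2)
print(f(bot.inverse_kinematics(G0+Z1*.019+[0,0,.14],R1)))
stat()
pre=G0-Z1*.08
bot.goto(pre+[0,0,.05],R1); stat("pre")
bot.goto(pre,R1)
snap("pre"); stat()
E
```

```text
[-0.39 -0.01  2.06 -0.76  0.68 -0.32]
 t 0.45 F [-0.3 -0.1  0.4] M [-0.03 -0.01  0.05] p [0.2099 0.5352 0.2145] o 1.003
pre t 3.17 F [-0.5  0.1 -0.1] M [0.23 0.18 0.08] p [ 0.5088 -0.1846  0.1395] o 0.997
 t 3.59 F [-0.5 -0.  -0.2] M [0.21 0.18 0.05] p [ 0.5096 -0.1851  0.091 ] o 0.998
```

```bash
python3 - <<'E'
import cv2,numpy as np
s=cv2.imread("pics/side_pre.png")[120:260,200:380];t=cv2.imread("pics/top_pre.png")[150:290,230:410]
cv2.imwrite("pics/v1.png",cv2.resize(np.vstack([s,t])[:, :],None,fx=2.1,fy=2.1,interpolation=cv2.INTER_CUBIC))
E
```

```text
(no output)
```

View pics/v1.png

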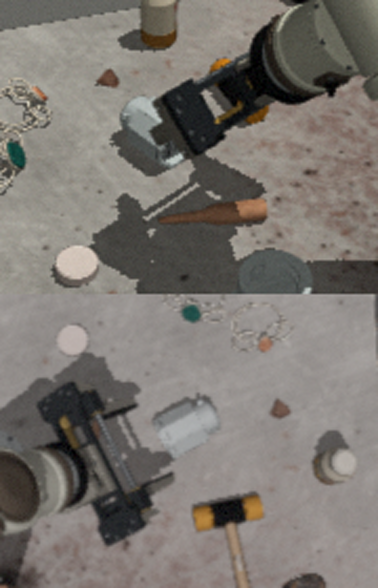

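The view shows the jaws straddling the section's axis: fingertips at about (120,410) and (160,485), section at (185,425). The alignment is good, so I grip, lift and turn.

```bash
python3 - <<'E'
from h import *
bot.line_to(G0+Z1*.019,max_speed=.08); stat("at")
bot.set_gripper(0.0,40); stat("grip")
bot.line_to(G0+Z1*.019+[0,0,.02],max_speed=.08); stat("up")
bot.line_to(G0+Z1*.019+[0,0,.14],max_speed=.2); stat("up")
q=bot.inverse_kinematics(np.array([G0[0],G0[1],.11])+Z2*.019,R2); print(q)
bot.goto(np.array([G0[0],G0[1],.11])+Z2*.019,R2); stat("turned")
snap("turn")
s=cv2.imread("pics/side_turn.png")[80:220,200:380];t=cv2.imread("pics/top_turn.png")[150:290,230:410]
cv2.imwrite("pics/v2.png",cv2.resize(np.vstack([s,t]),None,fx=2.1,fy=2.1,interpolation=cv2.INTER_CUBIC))
E
```

```text
at t 4.98 F [ 0.  -0.4 -0.2] M [0.24 0.16 0.  ] p [ 0.5356 -0.2425  0.0138] o 0.999
grip t 5.62 F [0.2 1.1 1.2] M [0.31 0.17 0.14] p [ 0.5355 -0.2426  0.0135] o 0.609
up t 6.02 F [-0.6  0.  -3.2] M [0.56 0.32 0.03] p [ 0.5351 -0.2426  0.0332] o 0.611
up t 6.77 F [-0.6 -0.3 -3.7] M [ 0.57  0.35 -0.01] p [ 0.5342 -0.2423  0.1514] o 0.609
[-0.76978884  0.87569678  1.08235672  0.30577717  2.0041577  -1.19837458]
turned t 7.97 F [ 0.7  0.1 -2.2] M [-0.61 -0.27 -0.  ] p [ 0.5238 -0.2179  0.0969] o 0.609
```

View pics/v2.png

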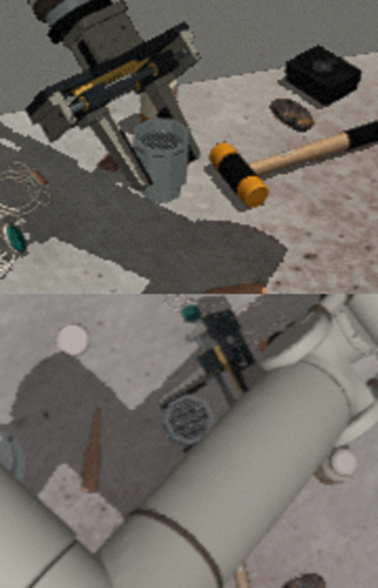

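The section is held upright, mesh up at side (160,140) in the crop. Now I lower it until it touches.

```bash
python3 - <<'E'
from h import *
b=np.array([G0[0],G0[1],0])+Z2*.019
bot.line_to(b+[0,0,.053],max_speed=.08); bot.hold(.1); f0=bot.current_contact_force()[2]; stat("near")
for z in np.arange(.0515,.040,-.001):
    bot.line_to(b+[0,0,z],max_speed=.04); bot.hold(.05)
    d=bot.current_contact_force()[2]-f0
    print(round(z,4),round(d,2))
    if d>3: break
stat("down")
bot.set_gripper(0.72); bot.set_gripper(1.0); stat("open")
bot.line_to(bot.current_ee_pos()-Z2*.1,max_speed=.15)
stat("away"); snap("st")
s=cv2.imread("pics/side_st.png")[80:220,200:380];t=cv2.imread("pics/top_st.png")[150:290,230:410]
cv2.imwrite("pics/v3.png",cv2.resize(np.vstack([s,t]),None,fx=2.1,fy=2.1,interpolation=cv2.INTER_CUBIC))
E
```

```text
near t 9.03 F [-0.2  0.1 -2.2] M [-0.57 -0.21 -0.04] p [ 0.5245 -0.2188  0.0415] o 0.608
0.0515 -0.07
0.0505 0.22
0.0495 -0.38
0.0485 0.31
0.0475 0.33
0.0465 0.65
0.0455 1.99
0.0445 7.74
down t 11.43 F [-0.7 -0.4  5.5] M [0.24 0.29 0.02] p [ 0.5242 -0.2185  0.0334] o 0.612
open t 12.33 F [-1.2 -0.5  0.6] M [-0.33 -0.07 -0.  ] p [ 0.5241 -0.2184  0.0323] o 1.0
away t 13.15 F [ 0.   0.  -0.9] M [-0.34 -0.08  0.03] p [ 0.5561 -0.2873  0.0959] o 1.001
```

View pics/v3.png

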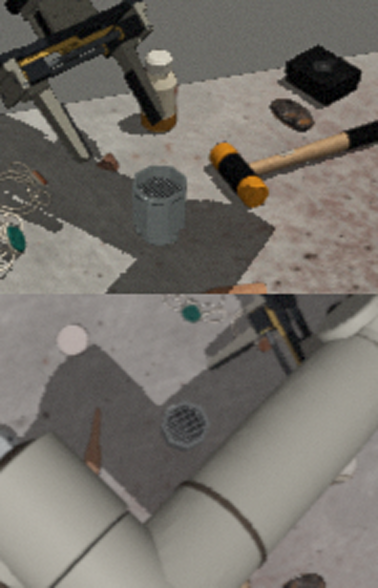

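The section stands upright on its own, with its octagon top at side crop (160,185) and top crop (184,424). Next I measure its top centre in both views.

```bash
python3 - <<'E'
import cv2,numpy as np
o=[]
for n,x,y in(("side",258,150),("top",303,186)):
    im=cv2.imread(f"pics/{n}_st.png")[y:y+50,x:x+40].astype(float)
    im=np.clip((im-40)*1.4,0,255).astype(np.uint8)
    z=cv2.resize(im,None,fx=10,fy=10,interpolation=cv2.INTER_NEAREST)
    for i in range(0,40,5): cv2.putText(z,str(x+i),(i*10,10),0,.35,(0,0,255))
    for i in range(0,50,5): cv2.putText(z,str(y+i),(0,i*10+8),0,.35,(0,0,255))
    o.append(z)
cv2.imwrite("pics/v4.png",np.hstack(o))
E
```

```text
(no output)
```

View pics/v4.png

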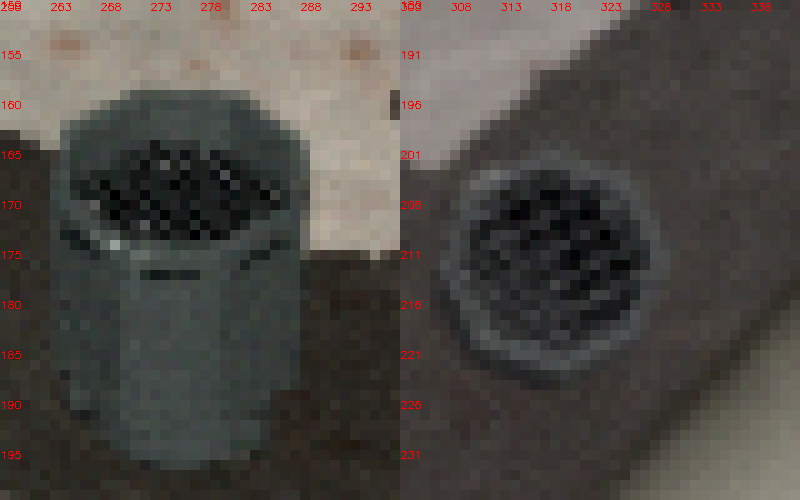

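```bash
python3 - <<'E'
from h import *
s=cam("side");t=cam("top")
print(ray(s,(275.7,167.1),.076),ray(t,(317.9,211.5),.076))
f=lambda q:None if q is None else np.round(q,2)
# top-down grips: jaw axis at azimuth a (section +x az =115 -> flats at 115+45k)
for k in range(-4,5):
    a=115+45*k
    def r(az): return mat(-EZ,[np.cos(np.radians(az)),np.sin(np.radians(az)),0])
    C=[f(bot.inverse_kinematics([.53,-.232,.027+.05],r(a)))]
    for d in(13.5,35,-71.5,-90): C.append(f(bot.inverse_kinematics([BASE[0],BASE[1],.07],r(a+d))))
    print(a,[None if c is None else (c[0],c[5]) for c in C])
print(C)
E
```

```text
[ 0.531136   -0.22878963  0.076     ] [ 0.5314977  -0.23161799  0.076     ]
-65 [(np.float64(-0.62), np.float64(0.51)), (np.float64(-0.2), np.float64(0.7)), (np.float64(-0.2), np.float64(0.33)), (np.float64(-0.2), np.float64(2.18)), (np.float64(-0.2), np.float64(2.51))]
-20 [(np.float64(-0.62), np.float64(-0.27)), (np.float64(-0.2), np.float64(-0.08)), (np.float64(-0.2), np.float64(-0.46)), (np.float64(-0.2), np.float64(1.4)), (np.float64(-0.2), np.float64(1.72))]
25 [(np.float64(-0.62), np.float64(-1.06)), (np.float64(-0.2), np.float64(-0.87)), (np.float64(-0.2), np.float64(-1.25)), (np.float64(-0.2), np.float64(0.61)), (np.float64(-0.2), np.float64(0.94))]
70 [(np.float64(-0.62), np.float64(-1.84)), (np.float64(-0.2), np.float64(-1.66)), (np.float64(-0.2), np.float64(-2.03)), (np.float64(-0.2), np.float64(-0.17)), (np.float64(-0.2), np.float64(0.15))]
115 [(np.float64(-0.62), np.float64(-2.63)), (np.float64(-0.2), np.float64(-2.44)), (np.float64(-0.2), np.float64(-2.82)), (np.float64(-0.2), np.float64(-0.96)), (np.float64(-0.2), np.float64(-0.63))]
160 [(np.float64(-0.62), np.float
[... 276 characters left out ...]
oat64(-2.53)), (np.float64(-0.2), np.float64(-2.21))]
250 [(np.float64(-0.62), np.float64(1.3)), (np.float64(-0.2), np.float64(1.49)), (np.float64(-0.2), np.float64(1.11)), (np.float64(-0.2), np.float64(2.97)), (np.float64(-0.2), np.float64(-2.99))]
295 [(np.float64(-0.62), np.float64(0.51)), (np.float64(-0.2), np.float64(0.7)), (np.float64(-0.2), np.float64(0.33)), (np.float64(-0.2), np.float64(2.18)), (np.float64(-0.2), np.float64(2.51))]
[array([-0.62,  0.31,  1.7 , -0.  ,  1.13,  0.51]), array([-0.2 ,  0.12,  1.95,  0.  ,  1.08,  0.7 ]), array([-0.2 ,  0.12,  1.95, -0.  ,  1.08,  0.33]), array([-0.2 ,  0.12,  1.95, -0.  ,  1.08,  2.18]), array([-0.2 ,  0.12,  1.95, -0.  ,  1.08,  2.51])]
```

```bash
cat >> h.py <<'E'
def rd(az): return mat(-EZ,[np.cos(np.radians(az)),np.sin(np.radians(az)),0])
S0=np.array([.5308,-.231,0]); GZ=.031
E
python3 - <<'E'
from h import *
p=bot.current_ee_pos(); bot.line_to(p+np.array([0,0,.11]),max_speed=.3)
bot.goto(S0+[0,0,.13],rd(25)); stat("above")
snap("ab")
bot.line_to(S0+[0,0,GZ],max_speed=.12); stat("at")
bot.set_gripper(0.0,40); stat("grip")
print(bot.current_tool_rot(),rd(25))
s=cv2.imread("pics/side_ab.png")[60:220,200:380];t=cv2.imread("pics/top_ab.png")[150:290,230:410]
cv2.imwrite("pics/v5.png",cv2.resize(np.vstack([s,t]),None,fx=2,fy=2,interpolation=cv2.INTER_CUBIC))
E
```

```text
above t 14.85 F [ 0.2 -0.5 -0.9] M [-0.04  0.03  0.01] p [ 0.5306 -0.2311  0.1292] o 0.994
at t 15.93 F [-0.2 -0.4  0.2] M [-0.03  0.04  0.03] p [ 0.5315 -0.2315  0.0319] o 1.0
grip t 16.56 F [0.8 0.3 1. ] M [ 0.    0.11 -0.01] p [ 0.5309 -0.231   0.0311] o 0.608
[3.06700433e+00 6.80010063e-01 2.53442569e-04] [3.06712436 0.6799651  0.        ]
```

View pics/v5.png

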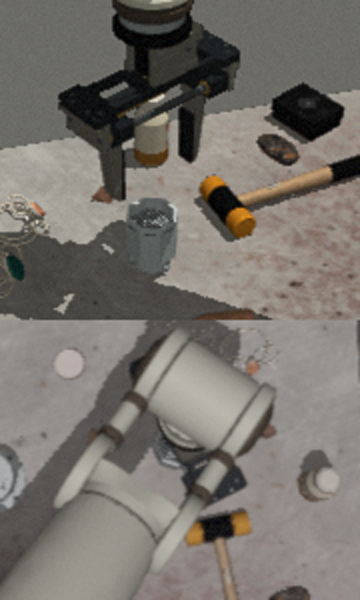

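```bash
python3 - <<'E'
from h import *
bot.line_to(S0+[0,0,GZ+.09],max_speed=.2); stat("lift")
B=np.array([*BASE,0]); az=25+13.5
bot.goto(B+[0,0,GZ+.085],rd(az)); bot.hold(.1); stat("over")
bot.line_to(B+[0,0,GZ+.069],max_speed=.1); bot.hold(.1)
snap("over")
f0=bot.current_contact_force(); np.save("f0.npy",f0); stat("start")
for z in np.arange(.067,.0435,-.0015):
    bot.line_to(B+[0,0,GZ+z],max_speed=.05)
    d=bot.current_contact_force()-f0
    print(round(z,4),round(bot.current_ee_pos()[2]-.0311,4),d.round(1))
    if d[2]>5 or np.hypot(d[0],d[1])>12: break
stat("end")
s=cv2.imread("pics/side_over.png")[160:310,260:400];t=cv2.imread("pics/top_over.png")[160:300,160:300]
cv2.imwrite("pics/v6.png",cv2.resize(np.vstack([s,t]),None,fx=2,fy=2,interpolation=cv2.INTER_CUBIC))
E
```

```text
lift t 17.16 F [-0.2  0.7 -2.8] M [-0.01  0.05 -0.02] p [ 0.53   -0.2305  0.1197] o 0.606
over t 18.27 F [ 0.6 -0.1 -2.9] M [-0.08  0.01  0.04] p [0.4948 0.0216 0.1161] o 0.605
start t 18.77 F [-0.7 -0.2 -3.5] M [ 0.02  0.05 -0.  ] p [0.4947 0.0228 0.1005] o 0.607
0.067 0.0669 [0.3 0.9 0.4]
0.0655 0.0653 [0.3 1.7 0.4]
0.064 0.0638 [0.1 0.1 1.3]
0.0625 0.0623 [ 0.2 -0.8  1.3]
0.061 0.0608 [0.5 0.4 1.8]
0.0595 0.0593 [0.8 0.1 0.9]
0.058 0.0578 [1.2 0.8 1.9]
0.0565 0.0563 [0.2 0.8 1.8]
0.055 0.0548 [ 0.2 -0.1  1.8]
0.0535 0.0533 [ 0.6 -0.2  2. ]
0.052 0.0518 [ 0.3 -1.1  1.4]
0.0505 0.0503 [0.6 0.2 0.5]
0.049 0.0487 [0.8 0.5 1.1]
0.0475 0.0473 [-0.1  1.1  1.7]
0.046 0.046 [1.3 0.1 2.4]
0.0445 0.0459 [-3.2  0.7 13.5]
end t 22.77 F [-3.9  0.5 10. ] M [-0.    0.95 -0.07] p [0.4945 0.0229 0.077 ] o 0.608
```

View pics/v6.png

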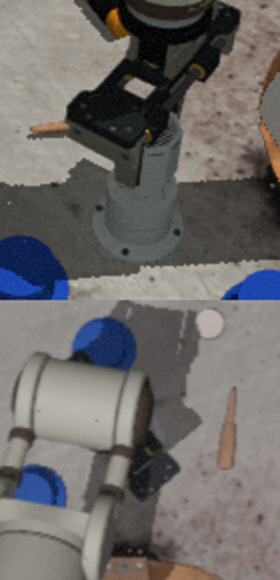

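It dropped into the notches at the angle read by sight (origin at z = 46 mm). Now I turn it clockwise with light pressure.

```bash
python3 - <<'E'
from h import *
f0=np.load("f0.npy"); B=np.array([*BASE,0]); az=38.5; zc=GZ+.0455
bot.line_to(B+[0,0,zc],max_speed=.05); stat("s")
import math
for i in range(40):
    az-=3
    bot.line_to(B+[0,0,zc],rot=rd(az),max_speed=.05)
    d=bot.current_contact_force()-f0; m=bot.current_ft_torque(); z=bot.current_ee_pos()[2]-.0311
    v=R.from_rotvec(bot.current_tool_rot()).as_matrix()[:,0]; aa=math.degrees(math.atan2(v[1],v[0]))
    if i%2==0 or abs(m[2])>.4: print(round(38.5-az,1),round(38.5-aa,1),"z",round(z,4),"zc",round(zc-GZ,4),d.round(1),"Mz",round(m[2],2),"t",round(bot.current_clock(),2))
    zc+=np.clip((d[2]-4)/9000.,-.0012,.0012)
    if abs(m[2])>.9 or np.abs(d).max()>25: print("stop");break
stat("e")
E
```

```text
s t 23.02 F [-2.   0.3  4.6] M [-0.03  0.35  0.04] p [0.4945 0.023  0.077 ] o 0.608
3.0 2.9 z 0.0459 zc 0.0455 [ 0.5 -0.4  7.5] Mz -0.07 t 23.27
9.0 8.9 z 0.046 zc 0.0461 [ 1.5 -0.2  5.1] Mz -0.04 t 23.77
15.0 14.9 z 0.0459 zc 0.0464 [1.4 0.4 2.7] Mz 0.07 t 24.27
21.0 20.9 z 0.0458 zc 0.0462 [1.4 0.4 2.3] Mz -0.02 t 24.77
27.0 26.9 z 0.0454 zc 0.0456 [1.7 0.4 1.2] Mz -0.04 t 25.27
33.0 32.9 z 0.0449 zc 0.045 [ 0.8 -0.   0.6] Mz 0.05 t 25.77
39.0 38.9 z 0.0443 zc 0.0444 [ 0.9 -0.2  0.9] Mz 0.01 t 26.27
45.0 44.9 z 0.0437 zc 0.0437 [ 1.3 -0.4  2. ] Mz -0.07 t 26.77
51.0 50.9 z 0.0431 zc 0.0432 [0.5 0.  1.6] Mz -0.01 t 27.27
57.0 56.9 z 0.0426 zc 0.0426 [1.9 0.3 1.5] Mz -0.03 t 27.77
63.0 62.9 z 0.0419 zc 0.042 [0.6 0.5 1.6] Mz -0.0 t 28.27
69.0 68.9 z 0.0414 zc 0.0415 [1.2 0.9 2.9] Mz -0.06 t 28.77
75.0 74.9 z 0.041 zc 0.0411 [0.3 0.8 2.9] Mz -0.04 t 29.27
81.0 80.9 z 0.041 zc 0.0409 [0.7 1.1 4. ] Mz -0.04 t 29.77
87.0 86.8 z 0.041 zc 0.0409 [2.3 0.1 2.5] Mz 0.81 t 30.27
90.0 89.7 z 0.0411 zc 0.0408 [-0.3 -1.   6.4] Mz 1.79 t 30.52
stop
e t 30.52 F [-1.  -1.2  2.9] M [-0.17  0.24  1.79] p [0.4944 0.0227 0.0722] o 0.613
```

It followed the slope to z = 41 mm and met the hard stop (Mz 1.8 N m). Now I ease the twist, release and check.

```bash
python3 - <<'E'
from h import *
B=np.array([*BASE,0])
bot.line_to(B+[0,0,GZ+.041],rot=rd(38.5-86.5),max_speed=.05); bot.hold(.1); stat("eased")
bot.set_gripper(0.7); stat("loose"); bot.set_gripper(1.0)
bot.line_to(B+[0,0,GZ+.041+.1],max_speed=.15); stat("up")
q=bot.current_joints(); q[0]-=.7; bot.set_joints(q); stat("clear"); snap("end")
c=BASE; o=[]
s=cv2.resize(cv2.imread("pics/side_end.png")[190:300,280:380],None,fx=5,fy=5,interpolation=cv2.INTER_CUBIC)
cv2.imwrite("pics/v7.png",s)
E
```

```text
eased t 30.88 F [-0.2  0.4  2.4] M [-0.05  0.16  0.06] p [0.4943 0.023  0.0721] o 0.61
loose t 31.21 F [-0.4  0.   0.2] M [-0.    0.13 -0.03] p [0.4939 0.0231 0.0717] o 0.698
up t 32.6 F [-0.5 -0.3 -0.4] M [-0.11  0.15 -0.  ] p [0.4935 0.0231 0.171 ] o 0.999
clear t 33.88 F [-0.5  0.4 -0.3] M [-0.02  0.14 -0.01] p [ 0.3927 -0.2994  0.1706] o 1.002
```

View pics/v7.png

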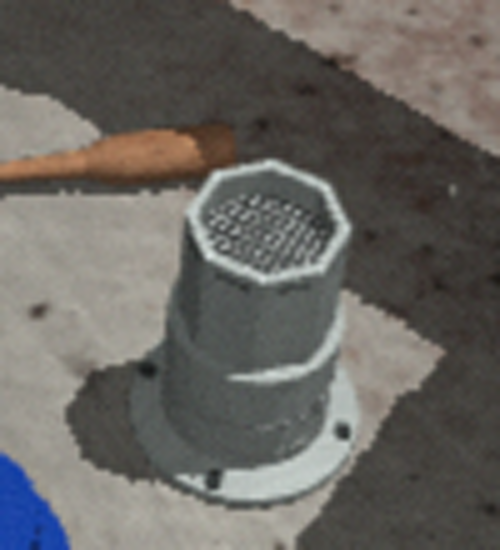

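View pics/top_end.png

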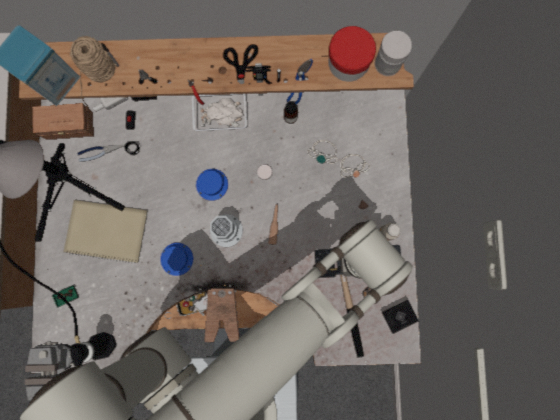

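The section sits level on the collar with its shoulder at the rim. The handle, tablet, bangles and bottle are where they were. I make one numeric check of the top centre, then hand in.

```bash
python3 - <<'E'
from h import *
s=cam("side"); print(ray(s,(280+269/5-.4,190+222/5-.4),.117))
bot.job_done(); print(bot.current_clock())
E
```

```text
[0.49417045 0.02444529 0.117     ]
the job is handed in; nothing more can be done
the job is handed in; nothing more can be done
```

The sieve stage is locked in the collar, upright, and I handed the job in at about 34 s of the 64 s allowed.

1. **Standing it up:** I gripped the lying stage across its ±y flats, turned it upright, set it down on its lugged end and let go. The camera showed it standing by itself. I leaned the tool 40° instead of the suggested 45°, because 45° was out of the arm's reach there.
2. **Finding the notches:** I took it again from straight above. The side view put the notches at about 8.5° + 120° steps. At that angle the stage dropped straight to 46 mm, so no search by touch was needed.
3. **Locking it:** I turned it clockwise under light pressure. It followed the slope down to 41.0 mm and met the hard stop at about 85°, with about 1.8 N m on the wrist. I eased the twist before releasing.

**Last checks:**
- The side view shows the stage level, with its shoulder at the rim. Its top centre came out at (0.494, 0.024) m, within 2 mm of the base axis at (0.494, 0.023) m.
- In the last top view the handle, tablet, bangles and bottle look unmoved, and the gripper is open and clear of everything.
- The two cameras disagreed by about 3.5 mm on where the base stands. Side forces stayed under about 4 N during insertion and turning, so it did no harm.

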